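# Light a port on a turning valve body

## Robot

A 6-joint arm with a two-finger parallel gripper is mounted at the origin on the work surface. World frame = base frame: x ahead of the robot, y to its left, z up, the work surface at z = 0. Lengths are in m, angles in rad, forces in N, time in s.
With the tool pointing down it reaches from about 0.3 to 0.95 m from the base axis. Payload 3.1 kg.
Tool frame: the origin (TCP) lies between the finger pads; the fingertips stand 14 mm ahead of it and the grasp point (between the pads) lies 5 mm behind it (tip_extent is the distance from the TCP to the fingertips, in m); z points along the fingers, y is the direction in which the jaws open and shut (so a half turn about z gives the same grasp; the last joint's range is limited). The gripper opens to 85 mm and grips with 20 to 120 N. Pads are 22 mm wide; open, the fingers measure 114 mm over their backs; the gripper's body (76 mm by 85 mm) begins 54 mm behind the grasp point. The pads swing forward as they close: fully open they stand 13 mm farther back than shut.
Start: joints at [-1.214, 0.308, 1.634, -0, 1.2, -0.07], TCP at [0.259, -0.569, 0.211] pointing down, gripper open.
Joint ranges: [-3.06, 3.06], [-0.79, 1.96], [0.05, 2.63], [-1.19, 4.34], [0.05, 2.64], [-2.94, 2.94]. Speed limits (rad/s): [2.79, 2.79, 3.14, 3.14, 3.14, 3.14].

## Interface

Orientations are given as [roll, pitch, yaw] about the fixed x, y, z axes, in that order (R = Rz(yaw) Ry(pitch) Rx(roll)).
In Python, from workcell import get_obs, grab_frame, hand_in, tip_extent gives the robot as it stands.
- The arm moves only by the tool send_rows, never from a script. Its argument "deltas" is a list of rows, each an object with "travel": the shift along the tool's x, y, z each as a share of 0.15 m, from -1 to 1, a list of three; "delta_rot": the turn, a rotation vector about the tool's x, y, z each as a share of 360 degrees, from -1 to 1, a list of three. In form: [{"travel": [tx, ty, tz], "delta_rot": [ax, ay, az]}, ...]. A call has exactly 10 rows; each row is the pose to reach, as a shift and turn from the pose measured when the call began, along the tool's axes at that moment, turning the shorter way round; what a row does not reach only later rows make up. A row lasts 1/8 s, in which the tool goes at most 62.5 mm and 10.7 degrees, less where a joint would pass 70% of its speed; a pose out of reach is approached as far as the arm can. A call with a number of a shift or a turn outside -1 to 1 is refused whole. A call with a gripper value outside its range is refused whole. "gripper" is the gripper's target within -1 to 1 (fully open at 1, half-way at 0, shut at -1), set as the call begins (left out, the last holds). The fingers move at their own pace and stop on an object; the grip force is fixed at half the most. Time passes only in rows, so rows that repeat a pose let the fingers close, or fill a call up. It gives the time, the measured TCP pose, the force and the opening at its end, in the units of the state.
- get_obs(): the state, without advancing time (a new reading comes with each control period).
- grab_frame(name): name is "scene" or "top"; returns a dict with "pixels" (384x512x3 uint8, red, green, blue), "z_map" (384x512 float32, m along the optical axis (not along the pixel's ray), 0 where there is no reading), "K" (3x3 intrinsics, pixels), "k1" (the pictures are not rectified: a ray, as slopes to the right and down, at radius r is drawn at 1 + k1 r^2 times it, then the intrinsics apply), "R" (3x3) and "t" (3): a world point X has camera coordinates R X + t. Camera axes: x right, y down, z forward; pixel columns grow to the right and rows downward; lengths in m; the calibration is good to about 2 mm. A picture is of the moment at which its call begins.
- hand_in(): hands the job in, once; it reports no verdict.
The state is a dict: "time": time; "joint_positions": joint angles; "dq": joint speeds; "tau": joint torques, N m; "tool_pos": TCP position; "ee_rot": TCP orientation; "contact_force": force on the tool from outside, world axes, zero at the start; "moment": the same for the moment, N m; "grip_width": opening from 0.0 (shut) to 1.0 (fully open).
Only numpy, scipy, OpenCV 4.12 (cv2) and the standard library are available. Lean on these libraries where they do the work, as an engineer would, in place of code of your own. Each camera call takes 0.05 s, during which the arm holds its last target.

## Task

Take the pen torch out of its holder and set the turntable turning freely, in either direction, by pushing its post. While it coasts by itself at a turn in twelve seconds or faster, keep the torch upright with its lens centred about three centimetres above the raised round port of the valve body, following it round without touching the turntable or anything on it, for an unbroken five seconds. Then gently stand the torch upright, lens down, in its holder and let go; the turntable may go on coasting, but never push it hard or spin it faster than a turn in three seconds, never drop the torch or tip it over, and leave the other parts alone.

Things in the scene. Friction and masses are not known exactly. Their poses are not given: they have to be found in the camera images.
- turntable (a joint): Angle of the turntable (rad) about its vertical axis, growing anticlockwise seen from above, no limit; any value at the start, at rest. Ball bearing: nominal inertia of all that turns 0.031 kg m2 (mass varies -25 to +35 %), viscous drag 0.0022 N m s/rad, dry friction 0.0005 N m: it coasts down over some 20 s.
- stand: Turntable stand, foot fixed to the bench, elsewhere at each start. Origin on the turntable's axis at bench level, z up. Grey foot 170 mm wide, 36 mm tall. Above it the turning aluminium disc, 280 mm diameter, 12 mm thick, top at 50 mm, carrying a push post and a clamped aluminium valve body (180 x 116 mm, 35 mm thick, top at 85 mm) with dark channels.
- port (a point): Centre of the mouth of the raised round port on the valve body; it turns with the turntable. The only round boss there: 38 mm diameter, standing 8 mm above the valve body, with a black bore 25 mm wide; the mouth is 93 mm above the bench and 90 mm from the axis.
- post_top (a point): Centre of the top of the push post, which turns with the turntable: upright steel rod of 20 mm diameter, 65 mm tall above the disc (top 115 mm above the bench), 115 mm from the axis, across the disc from the port (2.92 rad anticlockwise of it). For 70 mm to either side of it, at its radius, the disc is bare.
- torch: Grey pen torch, 125 mm long, 140 g, loose, standing lens-down in its holder. Head of 34 mm diameter over the first 24 mm from the lens, narrowing up to 34 mm to a barrel of 26 mm diameter up to the tail. Origin at the centre of the lens face, z axis along the torch from lens to tail (up as it stands).
- lens (a point): Centre of the torch's lens face (the torch's origin).
- tail (a point): Centre of the torch's flat tail end, 125 mm from the lens; 133 mm above the bench while it stands in the holder.
- holder: Black round torch holder, fixed to the bench; its place changes from start to start. Foot 84 mm wide, cup 56 mm outside and 46 mm inside diameter, rim 45 mm above the bench, inner floor 8 mm above the bench. Origin at the centre of its underside, z up.
- spare_casting: Bystander: spare aluminium valve body lying on the bench, 150 x 100 x 30 mm. Origin at the centre of its underside.
- gauge: Bystander: pressure gauge lying dial up, 68 mm across, 26 mm thick, with a brass stem. Origin at the centre of its underside.
- solenoid_strip: Bystander: black strip with five solenoids, 170 x 45 x 38 mm. Origin at the centre of its underside.
There are look-alikes about, which are no part of the job. What is shaped like the torch but orange is not meant.

How it is judged:
By the outcome, as a careful person would: the job done as asked, in the order asked, and still so for the second after the job is handed in, with the robot touching nothing.
It also fails if it takes over 54 s, if anything falls off the work surface, if the arm or the gripper's body presses on something with over 40 N, if the wrist force passes 120 N, or if a joint passes its speed limit or range.

## Working session

There is one attempt and no reset: what is moved stays moved. The work goes in short steps, Python scripts to look and compute and a tool call to move; the robot and the scene stay as the last step left them, time stands still between calls to the robot, and variables do not carry over. Pictures are saved under pics/ and viewed, and the job is handed in when it is done.

Besides the shell and the picture viewer there is one more tool, called after ">>>" as a command line: name --argument value ..., lists and objects as JSON in quotes. send_rows: Moves the arm, as the interface text tells. Shift numbers are shares of 0.15 m and turn numbers shares of 360 degrees, none past 1 either way. Its arguments: {"type":"object","properties":{"deltas":{"type":"array"},"gripper":{"type":"number"}},"required":["deltas"]}

```bash
mkdir -p pics; ls; cat > h.py <<'E'
import numpy as np, cv2
from workcell import get_obs, grab_frame, hand_in, tip_extent
def snap(n,f):
    d=grab_frame(n); cv2.imwrite(f'pics/{f}.png',d['pixels'][:,:,::-1]); return d
def rays(d,uv):
    K,k1=d['K'],d['k1']; uv=np.atleast_2d(uv).astype(float)
    p=(uv-[K[0,2],K[1,2]])/[K[0,0],K[1,1]]
    q=p.copy()
    for _ in range(20): q=p/(1+k1*(q**2).sum(1,keepdims=True))
    return q
def onplane(d,uv,z):
    q=rays(d,uv); D=np.c_[q,np.ones(len(q))]@d['R']; C=-d['R'].T@d['t']
    s=(z-C[2])/D[:,2]; return C+D*s[:,None]
def cloud(d):
    v,u=np.mgrid[0:384,0:512]; uv=np.c_[u.ravel(),v.ravel()]
    q=rays(d,uv); z=d['z_map'].ravel()
    X=(np.c_[q,np.ones(len(q))]*z[:,None]-d['t'])@d['R']
    X[z==0]=np.nan
    return X.reshape(384,512,3)
E
python3 - <<'E'
from h import *
import pickle
o=get_obs(); print({k:np.round(v,3) for k,v in o.items()}, tip_extent() if callable(tip_extent) else tip_extent)
for n in ['scene','top']:
    d=snap(n,n+'0'); pickle.dump(d,open(n+'0.pkl','wb')); print(n,d['K'],d['k1'],-d['R'].T@d['t'],d['R'])
E
```

```text
pics
{'time': np.float64(0.0), 'joint_positions': array([-1.214,  0.309,  1.635,  0.   ,  1.2  , -0.07 ]), 'dq': array([ 0.001, -0.001, -0.001, -0.001, -0.001, -0.   ]), 'tau': array([ 0.0000e+00, -4.1525e+01, -2.7666e+01, -0.0000e+00,  1.0000e-02,
       -0.0000e+00]), 'tool_pos': array([ 0.258, -0.568,  0.21 ]), 'ee_rot': array([-3.139, -0.   ,  0.427]), 'contact_force': array([ 0.671, -0.045, -0.186]), 'moment': array([-0.01 , -0.002,  0.045]), 'grip_width': np.float64(1.0)} 0.014
scene [[410.31353887   0.         257.46225135]
 [  0.         410.31353887 195.11678481]
 [  0.           0.           1.        ]] -0.04078457136909389 [ 1.48747168 -0.68203672  0.88845647] [[ 0.60797634  0.79369099 -0.02047858]
 [ 0.44196363 -0.35975132 -0.82173423]
 [-0.65957025  0.49054418 -0.56950284]]
top [[426.63069067   0.         256.80525727]
 [  0.         426.63069067 188.47599071]
 [  0.           0.           1.        ]] -0.013074467029602086 [ 0.40958427 -0.00903191  1.36651069] [[-0.00547748 -0.9998537  -0.01620431]
 [-0.98899268  0.00781265 -0.14775808]
 [ 0.14786306  0.0152166  -0.98889078]]
```

```bash
ls pics
```

```text
scene0.png
top0.png
```

View pics/top0.png

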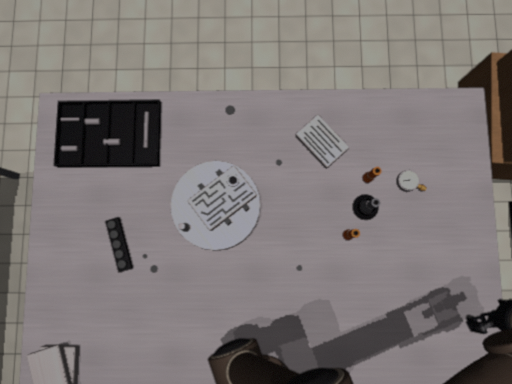

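View pics/scene0.png

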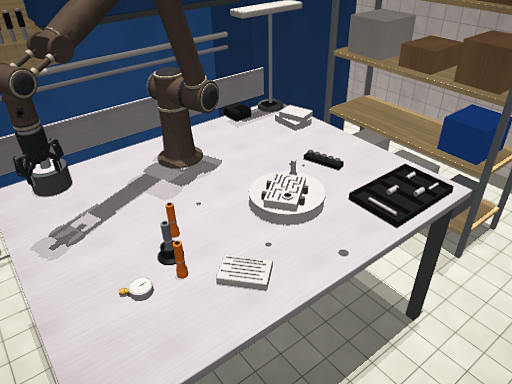

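The top view shows the disc at about (216,206), the port at (233,180) and the post at (185,228). The grey torch's tail is at (375,203), with its black holder at (366,207). Orange look-alikes stand at (373,174) and (352,234).

```bash
cat > m.py <<'E'
from h import *
import pickle
d=pickle.load(open('top0.pkl','rb')); s=pickle.load(open('scene0.pkl','rb'))
C=cloud(d); S=cloud(s)
def reg(P,lo,hi,c,r):
    m=(P[...,2]>lo)&(P[...,2]<hi)&(np.hypot(P[...,0]-c[0],P[...,1]-c[1])<r); return m
c0=onplane(d,[[216,206]],.05)[0]; print('disc guess',c0)
m=reg(C,.035,.15,c0,.2); 
img=d['pixels'].astype(int)
cn=max(cv2.findContours(m.astype(np.uint8),cv2.RETR_EXTERNAL,cv2.CHAIN_APPROX_NONE)[0],key=cv2.contourArea)
P=onplane(d,cn[:,0,:],.05)
A=np.c_[2*P[:,:2],np.ones(len(P))];x=np.linalg.lstsq(A,(P[:,:2]**2).sum(1),rcond=None)[0]
print('disc fit',x[:2],np.sqrt(x[2]+x[:2]@x[:2]))
print('port',onplane(d,[[233.5,180]],.093)); print('post',onplane(d,[[185,227]],.115))
print('tail',onplane(d,[[375.5,203]],.133),'holder foot',onplane(d,[[366,208]],.01))
for n,P in(('top',C),('scene',S)):
    t=onplane(d,[[375.5,203]],.133)[0]
    m=reg(P,.06,.2,t,.03); print(n,'torch',m.sum(),np.nanmedian(P[m],0),P[m].max(0),P[m].min(0))
    m=reg(P,.1,.2,x[:2],.14); print(n,'post',m.sum(),np.nanmedian(P[m],0),P[m].max(0))
for nm,uv in(('o1',[378,170]),('o2',[357,232])): print(nm,onplane(d,[uv],.125))
for n,dd,cc in(('top',d,(210,165,0,0)),):
    cv2.imwrite('pics/z1.png',cv2.resize(d['pixels'][150:262,160:272,::-1],None,fx=5,fy=5,interpolation=cv2.INTER_CUBIC))
    cv2.imwrite('pics/z2.png',cv2.resize(d['pixels'][155:255,330:430,::-1],None,fx=5,fy=5,interpolation=cv2.INTER_CUBIC))
cv2.imwrite('pics/z3.png',cv2.resize(s['pixels'][190:290,110:210,::-1],None,fx=5,fy=5,interpolation=cv2.INTER_CUBIC))
E
python3 m.py
```

```text
disc guess [0.55238986 0.13831192 0.05      ]
disc fit [0.55755199 0.14272425] 0.13788721053414846
port [[0.6265334  0.08105399 0.093     ]]
post [[0.4840085  0.22171677 0.115     ]]
tail [[ 0.54873683 -0.33392438  0.133     ]] holder foot [[ 0.54683532 -0.33541845  0.01      ]]
top torch 114 [ 0.54903122 -0.32753592  0.13017299] [ 0.56371656 -0.32065289  0.13996397] [ 0.53853191 -0.34491988  0.06016862]
top post 42 [0.48699455 0.23343338 0.11458738] [0.49678486 0.24359871 0.12242462]
scene torch 197 [ 0.56100918 -0.33859803  0.10523248] [ 0.5703072  -0.32295767  0.1359876 ] [ 0.53775258 -0.34925173  0.0604431 ]
scene post 24 [0.4943738  0.22755505 0.11044751] [0.50079727 0.24407976 0.11732676]
o1 [[ 0.6475266  -0.34794658  0.125     ]]
o2 [[ 0.4657521  -0.27882738  0.125     ]]
```

View pics/z1.png

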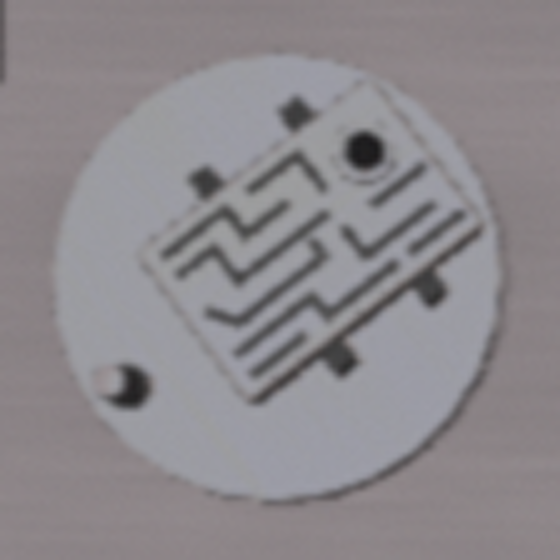

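View pics/z2.png

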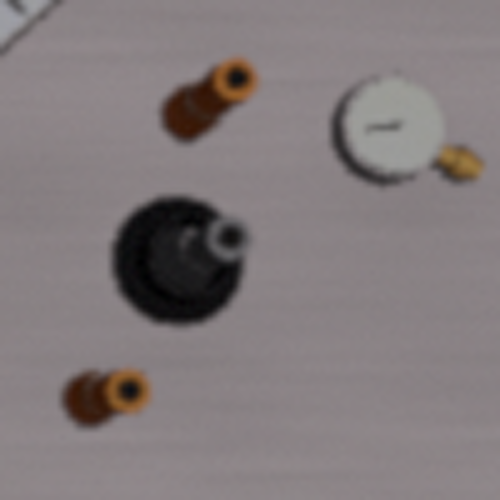

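View pics/z3.png

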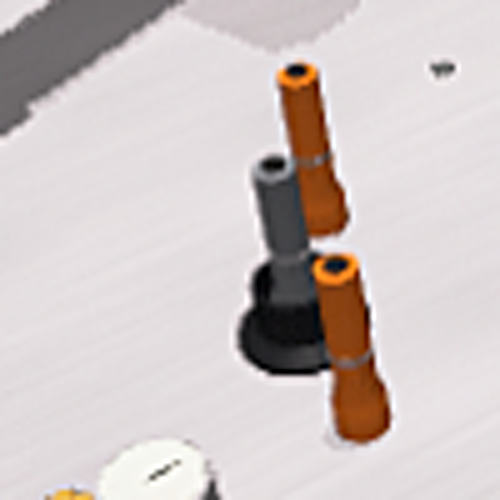

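```bash
cat > m2.py <<'E'
from h import *
import pickle
d=pickle.load(open('top0.pkl','rb')); s=pickle.load(open('scene0.pkl','rb'))
c=onplane(d,[[215.1,205.3]],.05)[0];p=onplane(d,[[232.4,179.8]],.093)[0];q=onplane(d,[[182.1,225.6]],.115)[0]
print('c',c,'port',p,np.hypot(*(p-c)[:2]),'post',q,np.hypot(*(q-c)[:2]))
print('angles',np.arctan2(*(p-c)[1::-1]),np.arctan2(*(q-c)[1::-1]))
# axis from port/post line: solve consistent
print('tail top',onplane(d,[[375.6,202.4]],.133),'scene',onplane(s,[[164.4,222.4]],.133))
print('holder foot',onplane(d,[[365.4,206.6]],.008))
for nm,uv in(('o1',(376.2,170.2)),('o2',(355.2,232.6))): print(nm,onplane(d,[uv],.125))
# edges of disc in scene
img=s['pixels'].astype(np.uint8)
cv2.imwrite('pics/z4.png',cv2.resize(img[150:230,240:335,::-1],None,fx=6,fy=6,interpolation=cv2.INTER_CUBIC))
E
python3 m2.py
```

```text
c [0.55459615 0.14113288 0.05      ] port [0.62717571 0.08439305 0.093     ] 0.09212599813001346 post [0.48816507 0.23034629 0.115     ] 0.11123004540514246
angles -0.6635198744375186 2.2108525024555727
tail top [[ 0.55048417 -0.3342945   0.133     ]] scene [[ 0.55069939 -0.33316356  0.133     ]]
holder foot [[ 0.55153476 -0.33418291  0.008     ]]
o1 [[ 0.64697008 -0.3426189   0.125     ]]
o2 [[ 0.46406094 -0.27356978  0.125     ]]
```

View pics/z4.png

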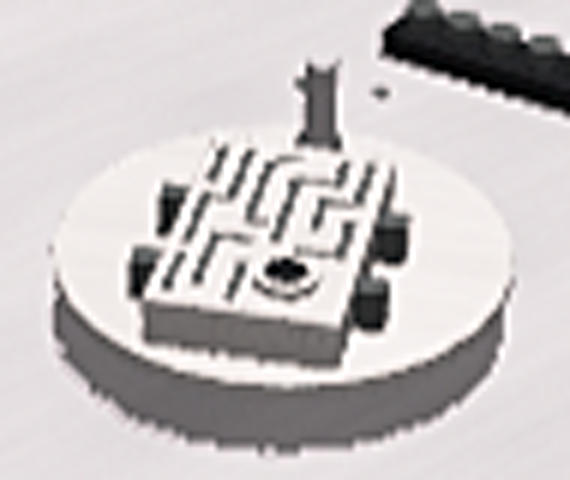

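```bash
cat >> h.py <<'E'
def proj(d,X):
    c=np.atleast_2d(X)@d['R'].T+d['t']; q=c[:,:2]/c[:,2:]; q=q*(1+d['k1']*(q**2).sum(1,keepdims=True))
    return q*[d['K'][0,0],d['K'][1,1]]+[d['K'][0,2],d['K'][1,2]]
def bores(d,axis,th=70,up=4,tol=.012):
    """dark round blobs at ~90 mm radius on plane z=.093"""
    u0,v0=proj(d,[[axis[0],axis[1],.07]])[0]; x0,y0=int(u0)-60,int(v0)-60
    x0=max(x0,0);y0=max(y0,0)
    g=cv2.cvtColor(d['pixels'][y0:y0+120,x0:x0+120],cv2.COLOR_RGB2GRAY)
    G=cv2.resize(g,None,fx=up,fy=up,interpolation=cv2.INTER_CUBIC)
    n,l,st,ce=cv2.connectedComponentsWithStats((G<th).astype(np.uint8))
    out=[]
    for i in range(1,n):
        if st[i,4]<8*up*up: continue
        uv=(ce[i]+.5)/up-.5+[x0,y0]; X=onplane(d,[uv],.093)[0]
        v=X[:2]-axis; r=np.hypot(*v)
        if abs(r-.09)<tol:
            cn=max(cv2.findContours((l==i).astype(np.uint8),cv2.RETR_EXTERNAL,cv2.CHAIN_APPROX_NONE)[0],key=len)
            sol=cv2.contourArea(cn)/max(cv2.contourArea(cv2.convexHull(cn)),1)
            out.append((round(float(np.arctan2(v[1],v[0])),3),round(float(r),4),int(st[i,4]/up/up),round(sol,2),round(float(g[int(uv[1])-y0,int(uv[0])-x0])),uv.round(1).tolist()))
    return out
E
python3 - <<'E'
from h import *
import pickle
from scipy.optimize import least_squares
d=pickle.load(open('top0.pkl','rb')); s=pickle.load(open('scene0.pkl','rb'))
ps=onplane(s,[[287.2,194.5]],.093)[0]; print('port scene',ps)
pt=np.array([.6272,.0844]);q=np.array([.4882,.2303]);c=np.array([.5546,.1411])
f=lambda x:np.r_[x[:2]-c, x[:2]+.09*np.array([np.cos(x[2]),np.sin(x[2])])-(pt+ps[:2])/2, .7*(x[:2]+.115*np.array([np.cos(x[2]+2.92),np.sin(x[2]+2.92)])-q)]
r=least_squares(f,[*c,-.66]); print(r.x,r.fun.round(4)); x=r.x
print('post',x[:2]+.115*np.array([np.cos(x[2]+2.92),np.sin(x[2]+2.92)]))
for dd in(d,s):
  for th in (50,70,90): print(th,bores(dd,x[:2],th))
E
```

```text
port scene [0.62722017 0.08391757 0.093     ]
[ 0.55665422  0.14083669 -0.68521247] [ 0.0021 -0.0003 -0.0009 -0.0003 -0.0017  0.0008]
post [0.48578374 0.23140366]
50 [(-0.677, 0.0908, 28, 0.96, 31, [232.5, 179.7])]
70 [(-0.157, 0.0946, 11, 0.95, 63, [218.8, 172.5]), (-0.676, 0.0908, 37, 0.98, 31, [232.5, 179.7]), (-1.701, 0.0963, 20, 0.79, 63, [245.3, 207.0])]
90 [(-0.159, 0.0947, 20, 0.96, 63, [218.8, 172.5]), (-0.676, 0.0907, 44, 0.97, 31, [232.5, 179.7]), (-1.001, 0.0916, 9, 0.76, 98, [239.2, 186.6]), (-1.368, 0.1018, 8, 0.55, 89, [246.7, 196.1])]
50 [(0.071, 0.0891, 25, 0.87, 46, [304.6, 190.3]), (-0.68, 0.0908, 13, 0.86, 22, [287.2, 194.5])]
70 [(0.064, 0.0886, 31, 0.89, 46, [304.3, 190.3]), (-0.68, 0.0909, 15, 0.91, 22, [287.2, 194.5])]
90 [(2.164, 0.0901, 33, 0.68, 93, [292.7, 167.7]), (0.076, 0.0858, 45, 0.63, 35, [304.0, 189.8]), (-0.68, 0.0911, 17, 0.91, 22, [287.2, 194.6])]
```

>>> send_rows --deltas '[{"travel":[0.1,0.02,0.0],"delta_rot":[0,0,0.007]},{"travel":[0.2,0.02,0.0],"delta_rot":[0,0,0.014]},{"travel":[0.3,0.02,0.0],"delta_rot":[0,0,0.021]},{"travel":[0.4,0.02,0.0],"delta_rot":[0,0,0.028]},{"travel":[0.5,0.02,0.0],"delta_rot":[0,0,0.035]},{"travel":[0.6,0.02,0.0],"delta_rot":[0,0,0.042]},{"travel":[0.7,0.02,0.0],"delta_rot":[0,0,0.049]},{"travel":[0.8,0.02,0.0],"delta_rot":[0,0,0.056]},{"travel":[0.9,0.02,0.0],"delta_rot":[0,0,0.063]},{"travel":[1.0,0.02,0.0],"delta_rot":[0,0,0.068]}]' --gripper 1

```text
time: 1.35
tool_pos: [0.3964, -0.5082, 0.2094]
ee_rot: [-3.138, 0.002, -0.002]
contact_force: [0.5, -0.1, 1.0]
grip_width: 1.001
```

```bash
python3 - <<'E'
from h import *
o=get_obs(); print({k:np.round(v,4) for k,v in o.items()})
E
```

```text
{'time': np.float64(1.35), 'joint_positions': array([-9.7620e-01,  3.4890e-01,  1.5837e+00,  5.0000e-04,  1.2125e+00,
        5.9590e-01]), 'dq': array([ 0.1844,  0.0486, -0.0661, -0.001 ,  0.0166,  0.4296]), 'tau': array([-6.82100e-01, -4.36242e+01, -2.76211e+01,  5.80000e-03,
        1.56000e-02, -2.71800e-01]), 'tool_pos': array([ 0.3964, -0.5082,  0.2094]), 'ee_rot': array([-3.1385e+00,  1.5000e-03, -1.5000e-03]), 'contact_force': array([ 0.4835, -0.1327,  0.9952]), 'moment': array([-0.0233,  0.0411, -0.0186]), 'grip_width': np.float64(1.0008)}
```

>>> send_rows --deltas '[{"travel":[0.1,-0.1,0.0],"delta_rot":[0,0,0]},{"travel":[0.2,-0.2,0.0],"delta_rot":[0,0,0]},{"travel":[0.3,-0.3,0.0],"delta_rot":[0,0,0]},{"travel":[0.4,-0.4,0.0],"delta_rot":[0,0,0]},{"travel":[0.5,-0.5,0.03],"delta_rot":[0,0,0]},{"travel":[0.6,-0.6,0.06],"delta_rot":[0,0,0]},{"travel":[0.7,-0.7,0.1],"delta_rot":[0,0,0]},{"travel":[0.8,-0.8,0.13],"delta_rot":[0,0,0]},{"travel":[0.9,-0.9,0.17],"delta_rot":[0,0,0]},{"travel":[1.0,-1.0,0.2],"delta_rot":[0,0,0]}]' --gripper 1

```text
time: 2.6
tool_pos: [0.5474, -0.3572, 0.179]
ee_rot: [-3.138, 0.002, -0.002]
contact_force: [0.3, 0.2, 0.1]
grip_width: 1.0
```

>>> send_rows --deltas '[{"travel":[0.01,-0.08,0.0],"delta_rot":[0,0,0]},{"travel":[0.02,-0.13,0.03],"delta_rot":[0,0,0]},{"travel":[0.02,-0.155,0.08],"delta_rot":[0,0,0]},{"travel":[0.02,-0.155,0.16],"delta_rot":[0,0,0]},{"travel":[0.02,-0.155,0.24],"delta_rot":[0,0,0]},{"travel":[0.02,-0.155,0.32],"delta_rot":[0,0,0]},{"travel":[0.02,-0.155,0.4],"delta_rot":[0,0,0]},{"travel":[0.02,-0.155,0.47],"delta_rot":[0,0,0]},{"travel":[0.02,-0.155,0.52],"delta_rot":[0,0,0]},{"travel":[0.02,-0.155,0.54],"delta_rot":[0,0,0]}]' --gripper 1

```text
time: 3.85
tool_pos: [0.5501, -0.3335, 0.0974]
ee_rot: [-3.138, 0.003, -0.002]
contact_force: [-0.1, -0.6, 0.5]
grip_width: 1.0
```

```bash
python3 - <<'E'
from h import *
o=get_obs(); print(np.round(o['tool_pos'],4),np.round(o['dq'],3))
a=snap('scene','s1');b=snap('top','t1')
A=cv2.resize(a['pixels'][180:300,100:220,::-1],None,fx=4,fy=4,interpolation=cv2.INTER_CUBIC)
uv=proj(b,[[.5506,-.3338,.13]])[0].astype(int)
B=cv2.resize(b['pixels'][uv[1]-45:uv[1]+45,uv[0]-40:uv[0]+40,::-1],(320,480))
B=cv2.resize(b['pixels'][uv[1]-60:uv[1]+60,uv[0]-40:uv[0]+40,::-1],(320,480))
cv2.imwrite('pics/g1.png',np.hstack([A,B]))
E
```

```text
[ 0.5501 -0.3335  0.0974] [-0.     0.02   0.003 -0.    -0.04  -0.   ]
```

View pics/g1.png

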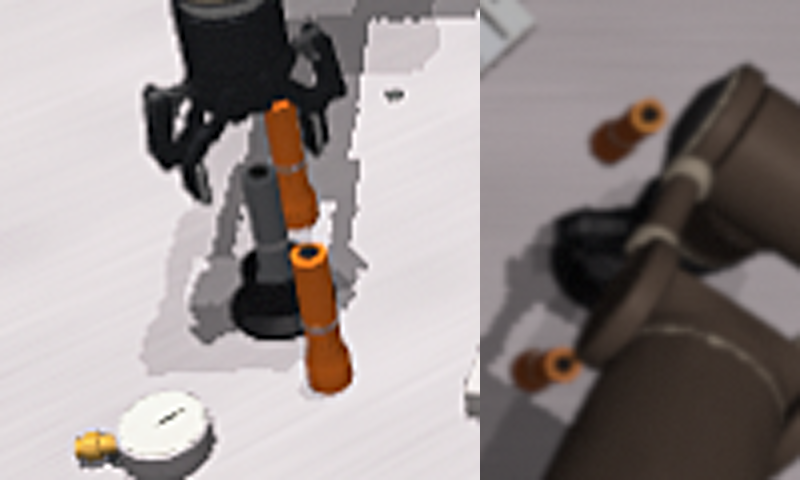

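```bash
python3 - <<'E'
from h import *
import pickle
s=pickle.load(open('scene0.pkl','rb'))
for X in([.55,-.3335,.133],[.55,-.3835,.095],[.55,-.2835,.095],[.55,-.3335,.16]):
    print(X,(proj(s,[X])[0]-[100,180])*4)
E
```

```text
[0.55, -0.3335, 0.133] [256.76414551 169.32002809]
[0.55, -0.3835, 0.095] [203.91472239 235.65012761]
[0.55, -0.2835, 0.095] [322.52507847 182.55414548]
[0.55, -0.3335, 0.16] [251.24067129 140.54071163]
```

```bash
python3 - <<'E'
from h import *
d=grab_frame('scene'); P=cloud(d)
for n,(u,v) in (('ltip',(151.5,229)),('rtip',(179,217)),('tail',(164.5,223)),('lf',(142,210)),('body',(157,205))):
    print(n,P[v-1:v+2,int(u)-1:int(u)+2].reshape(-1,3).round(3).tolist()[::2])
m=(np.hypot(P[...,0]-.55,P[...,1]+.3335)<.09)&(P[...,2]>.05)
ys,xs=np.where(m); 
g=d['pixels'].mean(2)
mm=m&(g<60)&((abs(P[...,1]+.3335)>.03)); Q=P[mm]; print(np.percentile(Q[:,2],[0,2,5,10,50]), Q[Q[:,2].argsort()[:15]].round(3))
E
```

```text
ltip [[0.562, -0.383, 0.144], [0.563, -0.378, 0.142], [0.559, -0.38, 0.137], [0.558, -0.383, 0.134], [0.56, -0.378, 0.133]]
rtip [[0.563, -0.292, 0.144], [0.568, -0.288, 0.145], [0.562, -0.289, 0.138], [0.557, -0.291, 0.133], [nan, nan, nan]]
tail [[0.548, -0.336, 0.134], [0.552, -0.332, 0.135], [0.549, -0.334, 0.13], [0.557, -0.341, 0.134], [0.56, -0.336, 0.134]]
lf [[0.563, -0.397, 0.22], [0.56, -0.39, 0.215], [0.559, -0.393, 0.212], [0.563, -0.398, 0.213], [0.271, -0.301, -0.003]]
body [[0.569, -0.354, 0.22], [0.57, -0.349, 0.219], [0.568, -0.351, 0.215], [0.572, -0.356, 0.216], [0.567, -0.349, 0.21]]
[0.13306839 0.14738861 0.16145786 0.18027199 0.26843054] [[ 0.557 -0.291  0.133]
 [ 0.547 -0.292  0.135]
 [ 0.554 -0.292  0.135]
 [ 0.562 -0.29   0.135]
 [ 0.551 -0.29   0.136]
 [ 0.546 -0.291  0.137]
 [ 0.562 -0.378  0.138]
 [ 0.562 -0.289  0.138]
 [ 0.557 -0.385  0.139]
 [ 0.561 -0.292  0.139]
 [ 0.559 -0.28   0.14 ]
 [ 0.554 -0.386  0.141]
 [ 0.556 -0.384  0.141]
 [ 0.553 -0.291  0.141]
 [ 0.559 -0.28   0.144]]
```

```bash
python3 - <<'E'
from h import *
d=grab_frame('scene'); P=cloud(d)
g=d['pixels'].mean(2).astype(int)
for v in range(175,226,3):
    print(v,[(tuple(P[v,u].round(3)),g[v,u]) for u in (152,158,163)])
cv2.imwrite('pics/g2.png',cv2.resize(d['pixels'][150:250,110:210,::-1],None,fx=6,fy=6,interpolation=cv2.INTER_CUBIC))
import pickle
s=pickle.load(open('scene0.pkl','rb'));Q=cloud(s); m=(np.hypot(Q[...,0]-.259,Q[...,1]+.569)<.09)&(Q[...,2]>.05)&(s['pixels'].mean(2)<70)
print('start z low',np.percentile(Q[m][:,2],[0,1,2,5,10]))
E
```

```text
175 [((np.float64(0.582), np.float64(-0.354), np.float64(0.322)), np.int64(40)), ((np.float64(0.583), np.float64(-0.338), np.float64(0.317)), np.int64(21)), ((np.float64(0.583), np.float64(-0.324), np.float64(0.311)), np.int64(95))]
178 [((np.float64(0.582), np.float64(-0.355), np.float64(0.313)), np.int64(126)), ((np.float64(0.585), np.float64(-0.34), np.float64(0.309)), np.int64(93)), ((np.float64(0.588), np.float64(-0.328), np.float64(0.306)), np.int64(33))]
181 [((np.float64(0.58), np.float64(-0.356), np.float64(0.303)), np.int64(62)), ((np.float64(0.582), np.float64(-0.341), np.float64(0.298)), np.int64(93)), ((np.float64(0.582), np.float64(-0.327), np.float64(0.293)), np.int64(77))]
184 [((np.float64(0.573), np.float64(-0.356), np.float64(0.29)), np.int64(58)), ((np.float64(0.583), np.float64(-0.343), np.float64(0.29)), np.int64(24)), ((np.float64(0.588), np.float64(-0.331), np.float64(0.287)), np.int64(24))]
187 [((np.float64(0.582), np.float64(-0.36), np.float64(0.287)), np.int64(24)), ((np.float64(0.588), np.float64(-0.346), np.float64(0.284)), np.int64(26)), ((np.float64(0.
[... 2226 characters left out ...]
nt64(196)), ((np.float64(0.346), np.float64(-0.277), np.float64(0.002)), np.int64(196)), ((np.float64(0.352), np.float64(-0.261), np.float64(-0.002)), np.int64(99))]
220 [((np.float64(0.34), np.float64(-0.298), np.float64(-0.004)), np.int64(208)), ((np.float64(0.353), np.float64(-0.281), np.float64(-0.005)), np.int64(205)), ((np.float64(0.371), np.float64(-0.27), np.float64(0.0)), np.int64(101))]
223 [((np.float64(0.362), np.float64(-0.308), np.float64(0.0)), np.int64(190)), ((np.float64(0.37), np.float64(-0.289), np.float64(-0.003)), np.int64(118)), ((np.float64(0.556), np.float64(-0.34), np.float64(0.137)), np.int64(15))]
start z low [0.24223525 0.2555609  0.26362464 0.2891901  0.30346157]
```

View pics/g2.png

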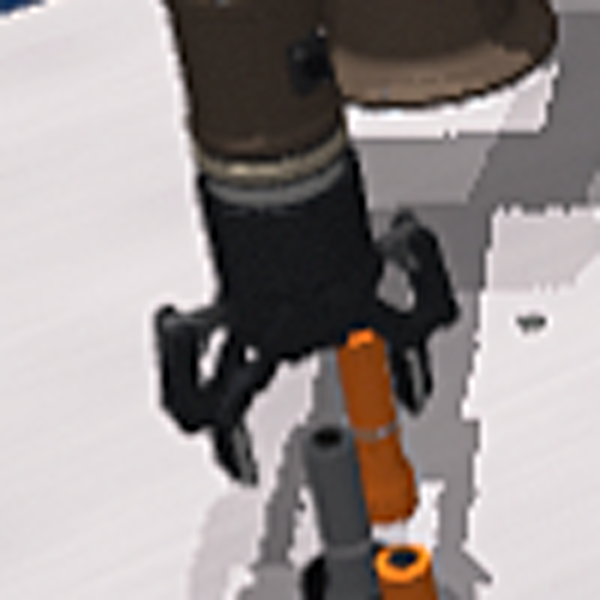

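The depth cloud shows the fingertips at z≈0.133 m, level with the torch tail. That is about 37 mm higher than the TCP reading implies. I'll go lower by sight and check again before closing.

>>> send_rows --deltas '[{"travel":[0,0,0.02],"delta_rot":[0,0,0]},{"travel":[0,0,0.05],"delta_rot":[0,0,0]},{"travel":[0,0,0.08],"delta_rot":[0,0,0]},{"travel":[0,0,0.11],"delta_rot":[0,0,0]},{"travel":[0,0,0.14],"delta_rot":[0,0,0]},{"travel":[0,0,0.17],"delta_rot":[0,0,0]},{"travel":[0,0,0.2],"delta_rot":[0,0,0]},{"travel":[0,0,0.22],"delta_rot":[0,0,0]},{"travel":[0,0,0.23],"delta_rot":[0,0,0]},{"travel":[0,0,0.23],"delta_rot":[0,0,0]}]' --gripper 1

```text
time: 5.3
tool_pos: [0.5506, -0.3338, 0.064]
ee_rot: [-3.139, 0.001, -0.002]
contact_force: [0.2, -0.4, 0.5]
grip_width: 0.997
```

```bash
python3 - <<'E'
from h import *
o=get_obs(); print(np.round(o['tool_pos'],4),np.round(o['contact_force'],2))
d=grab_frame('scene'); P=cloud(d)
cv2.imwrite('pics/g3.png',cv2.resize(d['pixels'][150:250,110:210,::-1],None,fx=6,fy=6,interpolation=cv2.INTER_CUBIC))
m=(np.hypot(P[...,0]-.55,P[...,1]+.3335)<.09)&(P[...,2]>.07)&(d['pixels'].mean(2)<60)&((abs(P[...,1]+.3335)>.03)); Q=P[m]; print(Q[Q[:,2].argsort()[:12]].round(3))
E
```

```text
[ 0.5506 -0.3338  0.064 ] [ 0.2  -0.39  0.51]
[[ 0.556 -0.376  0.099]
 [ 0.553 -0.29   0.099]
 [ 0.56  -0.29   0.103]
 [ 0.557 -0.385  0.104]
 [ 0.551 -0.292  0.106]
 [ 0.558 -0.292  0.107]
 [ 0.546 -0.292  0.107]
 [ 0.555 -0.387  0.107]
 [ 0.553 -0.383  0.108]
 [ 0.558 -0.385  0.109]
 [ 0.558 -0.281  0.109]
 [ 0.563 -0.291  0.109]]
```

View pics/g3.png

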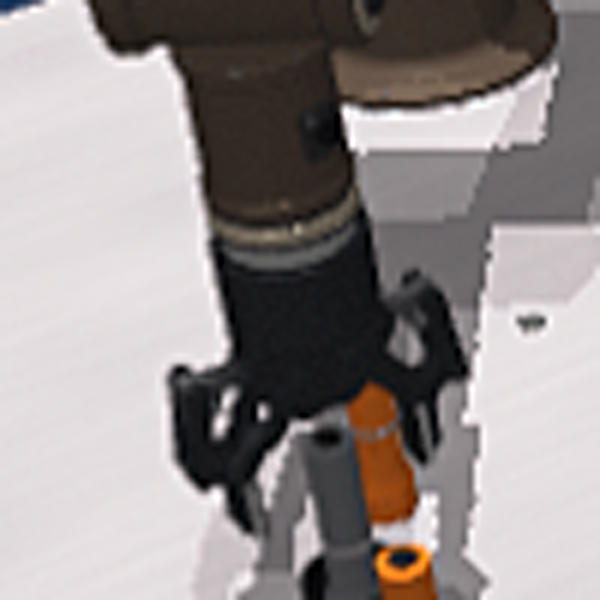

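The fingers now straddle the torch, with tips at z≈0.10 m. Closing.

>>> send_rows --deltas '[{"travel":[0,0,0],"delta_rot":[0,0,0]},{"travel":[0,0,0],"delta_rot":[0,0,0]},{"travel":[0,0,0],"delta_rot":[0,0,0]},{"travel":[0,0,0],"delta_rot":[0,0,0]},{"travel":[0,0,0],"delta_rot":[0,0,0]},{"travel":[0,0,0],"delta_rot":[0,0,0]},{"travel":[0,0,0],"delta_rot":[0,0,0]},{"travel":[0,0,0],"delta_rot":[0,0,0]},{"travel":[0,0,0],"delta_rot":[0,0,0]},{"travel":[0,0,0],"delta_rot":[0,0,0]}]' --gripper -1

```text
time: 6.6
tool_pos: [0.5509, -0.3341, 0.0643]
ee_rot: [-3.139, 0.001, -0.002]
contact_force: [0.2, -0.8, 1.1]
grip_width: 0.279
```

```bash
python3 - <<'E'
from h import *
o=get_obs(); print(np.round(o['tool_pos'],4),np.round(o['contact_force'],2),o['grip_width'])
d=grab_frame('scene'); P=cloud(d)
cv2.imwrite('pics/g4.png',cv2.resize(d['pixels'][180:260,130:210,::-1],None,fx=6,fy=6,interpolation=cv2.INTER_CUBIC))
E
```

```text
[ 0.5509 -0.3341  0.0643] [ 0.25 -0.77  1.13] 0.27937622743051244
```

View pics/g4.png

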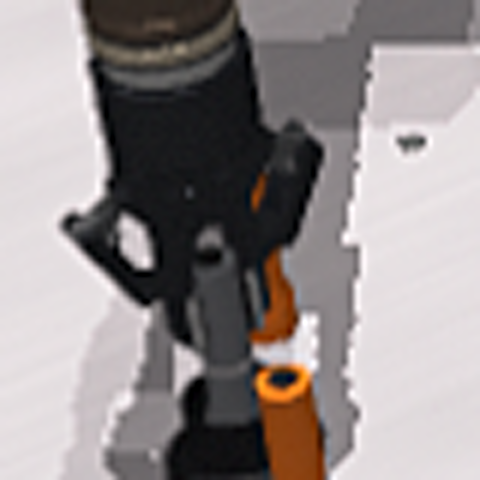

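>>> send_rows --deltas '[{"travel":[0,0,-0.1],"delta_rot":[0,0,0]},{"travel":[0,0,-0.22],"delta_rot":[0,0,0]},{"travel":[0,0,-0.35],"delta_rot":[0,0,0]},{"travel":[0,-0.05,-0.48],"delta_rot":[0,0,0]},{"travel":[0,-0.14,-0.6],"delta_rot":[0,0,0]},{"travel":[0,-0.28,-0.7],"delta_rot":[0,0,0]},{"travel":[0,-0.44,-0.78],"delta_rot":[0,0,0]},{"travel":[0,-0.62,-0.84],"delta_rot":[0,0,0]},{"travel":[-0.02,-0.81,-0.87],"delta_rot":[0,0,0]},{"travel":[-0.03,-1.0,-0.87],"delta_rot":[0,0,0]}]' --gripper -1

```text
time: 7.9
tool_pos: [0.5463, -0.1818, 0.1958]
ee_rot: [-3.139, 0.001, -0.001]
contact_force: [0.1, 0.0, -0.8]
grip_width: 0.283
```

```bash
python3 - <<'E'
from h import *
o=get_obs(); print(o['time'],np.round(o['tool_pos'],4),np.round(o['ee_rot'],4),np.round(o['contact_force'],2),o['grip_width'])
d=grab_frame('scene'); 
uv=proj(d,[[*o['tool_pos'][:2],o['tool_pos'][2]]])[0].astype(int); print(uv)
print('exp lens',proj(d,[[*o['tool_pos'][:2],o['tool_pos'][2]-.0563]]),'tail',proj(d,[[*o['tool_pos'][:2],o['tool_pos'][2]+.0687]]))
x0,y0=uv[0]-40,uv[1]-50; print(x0,y0)
cv2.imwrite('pics/g5.png',cv2.resize(d['pixels'][y0:y0+100,x0:x0+80,::-1],None,fx=6,fy=6,interpolation=cv2.INTER_CUBIC))
E
```

```text
7.9 [ 0.5463 -0.1818  0.1958] [-3.1388e+00  5.0000e-04 -6.0000e-04] [ 0.14  0.04 -0.83] 0.2833105163797133
[205 186]
exp lens [[206.76210007 201.3247115 ]] tail [[202.96308189 167.21212211]]
165 136
```

View pics/g5.png

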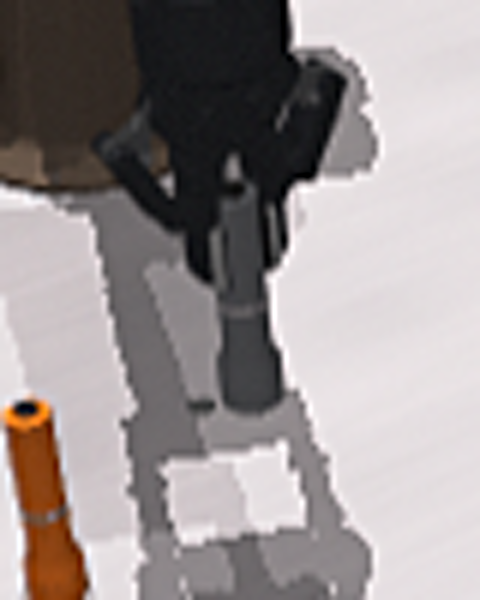

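>>> send_rows --deltas '[{"travel":[0,-0.1,0],"delta_rot":[0,0,0]},{"travel":[0,-0.2,0],"delta_rot":[0,0,0]},{"travel":[0,-0.3,0],"delta_rot":[0,0,0]},{"travel":[0,-0.4,0],"delta_rot":[0,0,0]},{"travel":[0,-0.5,0],"delta_rot":[0,0,0]},{"travel":[0,-0.6,0],"delta_rot":[0,0,0]},{"travel":[0,-0.7,0],"delta_rot":[0,0,0]},{"travel":[0,-0.8,0],"delta_rot":[0,0,0]},{"travel":[0,-0.9,0],"delta_rot":[0,0,0]},{"travel":[0,-1.0,0],"delta_rot":[0,0,0]}]' --gripper -1

```text
time: 9.2
tool_pos: [0.5454, -0.0269, 0.1963]
ee_rot: [-3.134, 0.002, 0.001]
contact_force: [0.2, 0.9, -1.3]
grip_width: 0.276
```

>>> send_rows --deltas '[{"travel":[0,-0.1,0],"delta_rot":[0,0,0]},{"travel":[0,-0.2,0],"delta_rot":[0,0,0]},{"travel":[0,-0.3,0],"delta_rot":[0,0,0]},{"travel":[0,-0.4,0],"delta_rot":[0,0,0]},{"travel":[0,-0.5,0],"delta_rot":[0,0,0]},{"travel":[0,-0.6,0],"delta_rot":[0,0,0]},{"travel":[0,-0.7,0],"delta_rot":[0,0,0]},{"travel":[0,-0.8,0],"delta_rot":[0,0,0]},{"travel":[0,-0.9,0],"delta_rot":[0,0,0]},{"travel":[0,-1.0,0],"delta_rot":[0,0,0]}]' --gripper -1

```text
time: 10.45
tool_pos: [0.5453, 0.1241, 0.1974]
ee_rot: [-3.135, 0.002, 0.001]
contact_force: [-0.3, 0.3, -1.9]
grip_width: 0.277
```

>>> send_rows --deltas '[{"travel":[-0.03,-0.12,0],"delta_rot":[0,0,0]},{"travel":[-0.07,-0.26,0],"delta_rot":[0,0,0]},{"travel":[-0.11,-0.41,0],"delta_rot":[0,0,0]},{"travel":[-0.14,-0.57,0],"delta_rot":[0,0,0]},{"travel":[-0.17,-0.72,0],"delta_rot":[0,0,0]},{"travel":[-0.18,-0.81,0.03],"delta_rot":[0,0,0]},{"travel":[-0.18,-0.83,0.12],"delta_rot":[0,0,0]},{"travel":[-0.18,-0.83,0.26],"delta_rot":[0,0,0]},{"travel":[-0.18,-0.83,0.42],"delta_rot":[0,0,0]},{"travel":[-0.18,-0.83,0.5],"delta_rot":[0,0,0]}]' --gripper -1

```text
time: 11.7
tool_pos: [0.5165, 0.2478, 0.1207]
ee_rot: [-3.136, 0.006, 0.0]
contact_force: [-0.0, -0.3, -1.1]
grip_width: 0.283
```

```bash
python3 - <<'E'
from h import *
o=get_obs(); print(o['time'],np.round(o['tool_pos'],4),np.round(o['ee_rot'],4),np.round(o['contact_force'],2),o['grip_width'])
d=snap('scene','s6'); t=snap('top','t6')
ax=np.array([.5567,.1408]); print(bores(d,ax,50),bores(t,ax,50))
uv=proj(d,[[*o['tool_pos'][:2],o['tool_pos'][2]]])[0].astype(int)
print('exp lens',proj(d,[[*o['tool_pos'][:2],o['tool_pos'][2]-.0563]]),'tail',proj(d,[[*o['tool_pos'][:2],o['tool_pos'][2]+.0687]]))
x0,y0=uv[0]-60,uv[1]-50; print(x0,y0)
A=cv2.resize(d['pixels'][y0:y0+100,x0:x0+100,::-1],None,fx=4,fy=4,interpolation=cv2.INTER_CUBIC)
B=cv2.resize(t['pixels'][155:255,160:260,::-1],None,fx=4,fy=4,interpolation=cv2.INTER_CUBIC)
cv2.imwrite('pics/g6.png',np.hstack([A,B]))
E
```

```text
11.7 [0.5165 0.2478 0.1207] [-3.1364e+00  6.1000e-03  1.0000e-04] [-0.05 -0.31 -1.14] 0.2826295040073299
[(0.072, 0.089, 25, 0.87, 48, [304.6, 190.3]), (-0.68, 0.0907, 13, 0.86, 22, [287.2, 194.5])] [(-0.676, 0.0907, 25, 0.97, 36, [232.5, 179.7])]
exp lens [[300.56769687 172.47279225]] tail [[301.89358431 143.24212044]]
241 109
```

View pics/g6.png

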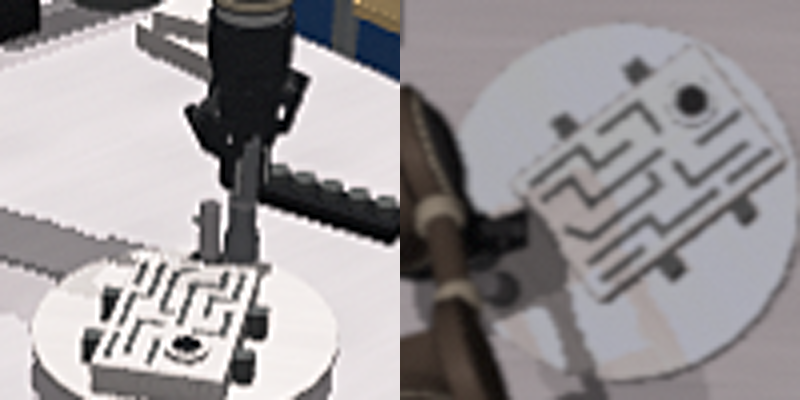

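```bash
python3 - <<'E'
import numpy as np
from workcell import get_obs
ax=np.array([.5567,.1408]); p=get_obs()['tool_pos']; v=p[:2]-ax; a0=np.arctan2(v[1],v[0]); print(a0,np.hypot(*v))
inc=np.array([.025,.03,.045,.07,.095,.12,.145,.17,.195,.07]); a=a0+np.cumsum(inc)
for A in a:
    q=ax+.115*np.array([np.cos(A),np.sin(A)])-p[:2]; print(round(A,3),np.round([q[0]/.15,-q[1]/.15],3))
E
```

```text
1.9301465049230777 0.11446048394631887
1.955 [-0.019  0.004]
1.985 [-0.04   0.013]
2.03 [-0.072  0.027]
2.1 [-0.119  0.053]
2.195 [-0.18   0.092]
2.315 [-0.251  0.15 ]
2.46 [-0.327  0.231]
2.63 [-0.4    0.339]
2.825 [-0.46   0.476]
2.895 [-0.475  0.527]
```

```bash
cat > track.py <<'E'
import sys,json,os
from h import *
from scipy.optimize import least_squares
AX=np.array([.5567,.1408]); CK=.227
def phi(x,t,t0):  # dw=-k(w+CK)
    w0,k=x[1],x[2]; dt=t-t0
    return x[0]+(w0+CK)*(1-np.exp(-k*dt))/k-CK*dt
def om(x,t,t0): return (x[1]+CK)*np.exp(-x[2]*(t-t0))-CK
def load(): return json.load(open('log.json')) if os.path.exists('log.json') else []
def fit(L):
    t=np.array([l[0] for l in L]);a=np.array([l[1] for l in L]);t0=t[0]
    f=lambda x:np.r_[(phi(x,t,t0)-a)/.015,(x[2]-.071)/.015]
    w=(a[-1]-a[0])/(t[-1]-t[0])
    r=least_squares(f,[a[0],w,.071],loss='soft_l1'); return r.x,t0,(phi(r.x,t,t0)-a)
def look(names,save=None):
    L=load(); x=None
    if len(L)>=4: x,t0,_=fit(L)
    for i,n in enumerate(names):
        t=get_obs()['time']; d=grab_frame(n)
        if save and i==0: cv2.imwrite(f'pics/{save}.png',d['pixels'][:,:,::-1])
        b=[c for c in bores(d,AX,55,tol=.008) if c[2]<45]
        if not b: print(n,t,'none'); continue
        if x is None:
            print(n,round(t,3),b)
            c=min(b,key=lambda c:c[4]); a=c[0]
            if L: a=L[-1][1]+(a-L[-1][1]+np.pi)%(2*np.pi)-np.pi
        else:
            p=phi(x,t,t0); g=[(p+(c[0]-p+np.pi)%(2*np.pi)-np.pi,c) for c in b]
            a,c=min(g,key=lambda q:abs(q[0]-p))
            if abs(a-p)>.2: print(n,t,'rejected',a-p); continue
        L.append([float(t),float(a),n,c[1],c[4]])
    json.dump(L,open('log.json','w')); return L
def plan(x,t0,zlens,ramp=None,lead=0.0,rows=10,zoff=.0563):
    o=get_obs(); p=o['tool_pos']; t=o['time']; yaw=o['ee_rot'][2]
    c,s=np.cos(yaw),np.sin(yaw)
    print('now',round(t,3),p.round(4),o['ee_rot'].round(4),'w',om(x,t,t0).round(3),'phi',phi(x,t,t0).round(3),'F',o['contact_force'].round(1),round(o['grip_width'],3))
    pa=phi(x,t,t0); e=AX+.09*np.array([np.cos(pa),np.sin(pa)])-p[:2]; print('err now mm',(e*1000).round(1),'lens z',p[2]-zoff)
    for k in range(1,rows+1):
        A=phi(x,t+k*.125+lead,t0); q=AX+.09*np.array([np.cos(A),np.sin(A)])-p[:2]
        print(k,round(A,3),np.round([(c*q[0]+s*q[1])/.15,(s*q[0]-c*q[1])/.15,-(zlens+zoff-p[2])/.15],3))
if __name__=='__main__':
    L=look(sys.argv[1].split(','),sys.argv[2] if len(sys.argv)>2 else None)
    if len(L)>=4:
        x,t0,r=fit(L); print('fit',x.round(3),'res',r[-8:].round(3))
        plan(x,t0,.123)
E
```

>>> send_rows --deltas '[{"travel":[-0.019,0.004,0],"delta_rot":[0,0,0]},{"travel":[-0.04,0.013,0],"delta_rot":[0,0,0]},{"travel":[-0.072,0.027,0],"delta_rot":[0,0,0]},{"travel":[-0.119,0.053,0],"delta_rot":[0,0,0]},{"travel":[-0.18,0.092,0],"delta_rot":[0,0,0]},{"travel":[-0.25,0.15,0],"delta_rot":[0,0,0]},{"travel":[-0.327,0.23,0],"delta_rot":[0,0,0]},{"travel":[-0.4,0.34,0],"delta_rot":[0,0,0]},{"travel":[-0.46,0.476,0],"delta_rot":[0,0,0]},{"travel":[-0.475,0.527,-0.15],"delta_rot":[0,0,0]}]' --gripper -1

```text
time: 13.05
tool_pos: [0.4415, 0.166, 0.1415]
ee_rot: [-3.139, 0.013, -0.001]
contact_force: [0.9, 0.5, -1.5]
grip_width: 0.282
```

```bash
python3 track.py scene,top,scene,top,scene,top s7
```

```text
scene 13.05 [(0.375, 0.0913, 12, 0.98, 23, [309.5, 187.0])]
top 13.1 [(0.455, 0.0917, 28, 0.97, 31, [200.6, 176.2])]
scene 13.15 [(0.531, 0.0917, 12, 0.98, 24, [311.1, 185.0])]
top 13.2 [(0.61, 0.0918, 29, 0.97, 30, [196.6, 178.5])]
scene 13.25 [(0.685, 0.0916, 12, 0.96, 4, [311.8, 182.9])]
top 13.3 [(0.768, 0.092, 28, 0.98, 31, [192.8, 181.5])]
fit [0.375 1.578 0.071] res [-0.    -0.001  0.001  0.     0.003 -0.003]
now 13.35 [0.4449 0.1685 0.1429] [-3.1366  0.0075 -0.    ] w 1.54 phi 0.843 F [-0.4  0.2 -1.3] 0.277
err now mm [171.7  39.5] lens z 0.08658614344638736
1 1.034 [ 1.052 -0.331 -0.243]
2 1.224 [ 0.949 -0.38  -0.243]
3 1.411 [ 0.841 -0.408 -0.243]
4 1.597 [ 0.73  -0.415 -0.243]
5 1.781 [ 0.62  -0.402 -0.243]
6 1.963 [ 0.516 -0.37  -0.243]
7 2.143 [ 0.42  -0.32  -0.243]
8 2.321 [ 0.336 -0.254 -0.243]
9 2.498 [ 0.265 -0.175 -0.243]
10 2.673 [ 0.21  -0.087 -0.243]
```

>>> send_rows --deltas '[{"travel":[0.02,-0.02,-0.12],"delta_rot":[0,0,0]},{"travel":[0.09,-0.08,-0.22],"delta_rot":[0,0,0]},{"travel":[0.18,-0.15,-0.243],"delta_rot":[0,0,0]},{"travel":[0.27,-0.22,-0.243],"delta_rot":[0,0,0]},{"travel":[0.34,-0.27,-0.243],"delta_rot":[0,0,0]},{"travel":[0.385,-0.3,-0.243],"delta_rot":[0,0,0]},{"travel":[0.385,-0.295,-0.243],"delta_rot":[0,0,0]},{"travel":[0.336,-0.254,-0.243],"delta_rot":[0,0,0]},{"travel":[0.265,-0.175,-0.243],"delta_rot":[0,0,0]},{"travel":[0.21,-0.087,-0.243],"delta_rot":[0,0,0]}]' --gripper -1

```text
time: 14.6
tool_pos: [0.4752, 0.1801, 0.179]
ee_rot: [-3.137, 0.008, 0.0]
contact_force: [0.1, -0.6, -1.5]
grip_width: 0.283
```

```bash
python3 track.py scene s8
```

```text
fit [0.37  1.618 0.069] res [-0.005 -0.004  0.     0.001  0.006  0.003 -0.001]
now 14.65 [0.474  0.1786 0.1788] [-3.1388e+00  1.0000e-02 -4.0000e-04] w 1.426 phi 2.802 F [-2.8 -0.6 -2.8] 0.283
err now mm [-2.2 -7.8] lens z 0.12251631346315485
1 2.98 [-0.041  0.155 -0.003]
2 3.155 [-0.049  0.26  -0.003]
3 3.329 [-0.038  0.364 -0.003]
4 3.501 [-0.01   0.463 -0.003]
5 3.671 [ 0.034  0.555 -0.003]
6 3.84 [ 0.092  0.638 -0.003]
7 4.007 [ 0.163  0.709 -0.003]
8 4.172 [ 0.243  0.766 -0.003]
9 4.336 [ 0.331  0.81  -0.003]
10 4.498 [ 0.424  0.838 -0.003]
```

>>> send_rows --deltas '[{"travel":[-0.041,0.155,-0.003],"delta_rot":[0,0,0]},{"travel":[-0.049,0.26,-0.003],"delta_rot":[0,0,0]},{"travel":[-0.038,0.364,-0.003],"delta_rot":[0,0,0]},{"travel":[-0.01,0.463,-0.003],"delta_rot":[0,0,0]},{"travel":[0.034,0.555,-0.003],"delta_rot":[0,0,0]},{"travel":[0.092,0.638,-0.003],"delta_rot":[0,0,0]},{"travel":[0.163,0.709,-0.003],"delta_rot":[0,0,0]},{"travel":[0.243,0.766,-0.003],"delta_rot":[0,0,0]},{"travel":[0.331,0.81,-0.003],"delta_rot":[0,0,0]},{"travel":[0.424,0.838,-0.003],"delta_rot":[0,0,0]}]' --gripper -1

```text
time: 15.9
tool_pos: [0.5386, 0.0526, 0.1782]
ee_rot: [-3.139, 0.01, -0.001]
contact_force: [-0.2, 0.2, -1.1]
grip_width: 0.283
```

```bash
python3 track.py scene s9; python3 -c "
import cv2;a=cv2.imread('pics/s9.png')[110:230,220:350];cv2.imwrite('pics/s9z.png',cv2.resize(a,None,fx=5,fy=5,interpolation=cv2.INTER_CUBIC))"
```

```text
fit [0.372 1.593 0.048] res [-0.003 -0.003 -0.     0.     0.004 -0.     0.008 -0.004]
now 15.95 [0.5408 0.0521 0.1785] [-3.1392e+00  6.9000e-03 -8.0000e-04] w 1.358 phi 4.643 F [ 2.  -0.3 -0.6] 0.281
err now mm [ 9.7 -1.1] lens z 0.12222740336029746
1 4.812 [ 0.166  0.006 -0.005]
2 4.98 [ 0.265 -0.013 -0.005]
3 5.147 [ 0.359 -0.047 -0.005]
4 5.313 [ 0.445 -0.097 -0.005]
5 5.477 [ 0.522 -0.159 -0.005]
6 5.641 [ 0.586 -0.232 -0.005]
7 5.803 [ 0.638 -0.315 -0.005]
8 5.964 [ 0.676 -0.403 -0.005]
9 6.124 [ 0.698 -0.497 -0.005]
10 6.283 [ 0.706 -0.592 -0.005]
```

View pics/s9z.png

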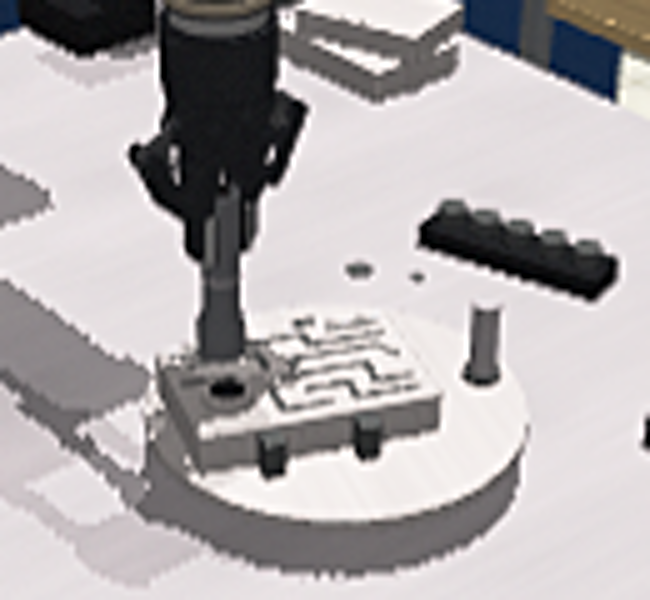

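```bash
python3 - <<'E'
from track import *
L=load(); print([(round(l[1],2),l[3]) for l in L])
a=np.array([l[1] for l in L]);r=np.array([l[3] for l in L]);P=np.c_[r*np.cos(a),r*np.sin(a)]
# include start
P=np.r_[P,[[.0908*np.cos(-.678),.0908*np.sin(-.678)]]]
A=np.c_[2*P,np.ones(len(P))];x=np.linalg.lstsq(A,(P**2).sum(1),rcond=None)[0];print('axis off',x[:2],np.sqrt(x[2]+x[:2]@x[:2]))
x,t0,_=fit(L);plan(x,t0,.123,lead=.03)
E
```

```text
[(0.38, 0.0913), (0.46, 0.0917), (0.53, 0.0917), (0.61, 0.0918), (0.69, 0.0916), (0.77, 0.092), (2.73, 0.089), (4.58, 0.089)]
axis off [0.00145412 0.00081943] 0.0900468450294971
now 15.95 [0.5408 0.0521 0.1785] [-3.1392e+00  6.9000e-03 -8.0000e-04] w 1.358 phi 4.643 F [ 2.  -0.3 -0.6] 0.281
err now mm [ 9.7 -1.1] lens z 0.12222740336029746
1 4.853 [ 0.19   0.003 -0.005]
2 5.02 [ 0.288 -0.02  -0.005]
3 5.187 [ 0.38  -0.058 -0.005]
4 5.352 [ 0.464 -0.11  -0.005]
5 5.516 [ 0.538 -0.176 -0.005]
6 5.68 [ 0.6   -0.251 -0.005]
7 5.841 [ 0.648 -0.335 -0.005]
8 6.002 [ 0.682 -0.426 -0.005]
9 6.162 [ 0.701 -0.519 -0.005]
10 6.321 [ 0.705 -0.614 -0.005]
```

```bash
sed -i 's/^AX=.*/AX=np.array([.5581,.1416]); CK=.227/' track.py; python3 - <<'E'
from track import *
L=load()
for l in L:
    q=np.array([.5567,.1408])+l[3]*np.array([np.cos(l[1]),np.sin(l[1])])-AX; a=np.arctan2(q[1],q[0]); l[3]=float(np.hypot(*q)); l[1]=float(l[1]+(a-l[1]+np.pi)%(2*np.pi)-np.pi)
json.dump(L,open('log.json','w')); x,t0,r=fit(L); print(x,r.round(4),[round(l[3],4) for l in L]); plan(x,t0,.123,lead=.025)
E
```

```text
[0.3701512  1.61888665 0.05951301] [-0.0023 -0.0029  0.0003  0.0001  0.0038 -0.0009  0.0051 -0.0029] [0.0897, 0.0901, 0.0901, 0.0902, 0.09, 0.0904, 0.09, 0.09]
now 15.95 [0.5408 0.0521 0.1785] [-3.1392e+00  6.9000e-03 -8.0000e-04] w 1.326 phi 4.628 F [ 2.  -0.3 -0.6] 0.281
err now mm [ 9.8 -0.2] lens z 0.12222740336029746
1 4.826 [ 0.184 -0.001 -0.005]
2 4.99 [ 0.28  -0.02  -0.005]
3 5.152 [ 0.371 -0.054 -0.005]
4 5.312 [ 0.454 -0.102 -0.005]
5 5.471 [ 0.528 -0.162 -0.005]
6 5.629 [ 0.591 -0.232 -0.005]
7 5.785 [ 0.642 -0.311 -0.005]
8 5.94 [ 0.68  -0.396 -0.005]
9 6.094 [ 0.704 -0.484 -0.005]
10 6.246 [ 0.715 -0.575 -0.005]
```

>>> send_rows --deltas '[{"travel":[0.184,-0.001,-0.005],"delta_rot":[0,0,0]},{"travel":[0.28,-0.02,-0.005],"delta_rot":[0,0,0]},{"travel":[0.371,-0.054,-0.005],"delta_rot":[0,0,0]},{"travel":[0.454,-0.102,-0.005],"delta_rot":[0,0,0]},{"travel":[0.528,-0.162,-0.005],"delta_rot":[0,0,0]},{"travel":[0.591,-0.232,-0.005],"delta_rot":[0,0,0]},{"travel":[0.642,-0.311,-0.005],"delta_rot":[0,0,0]},{"travel":[0.68,-0.396,-0.005],"delta_rot":[0,0,0]},{"travel":[0.704,-0.484,-0.005],"delta_rot":[0,0,0]},{"travel":[0.715,-0.575,-0.005],"delta_rot":[0,0,0]}]' --gripper -1

```text
time: 17.2
tool_pos: [0.6481, 0.1393, 0.1787]
ee_rot: [-3.139, 0.007, -0.001]
contact_force: [0.0, -0.2, -1.8]
grip_width: 0.28
```

```bash
python3 - <<'E'
from track import *
L=load(); x,t0,r=fit(L); plan(x,t0,.123,lead=.025)
E
```

```text
now 17.2 [0.6481 0.1393 0.1787] [-3.1391e+00  7.0000e-03 -7.0000e-04] w 1.215 phi 6.216 F [ 0.  -0.2 -1.8] 0.28
err now mm [-0.3 -3.7] lens z 0.12243093329430323
1 6.397 [-0.004 -0.084 -0.004]
2 6.547 [-0.021 -0.172 -0.004]
3 6.695 [-0.051 -0.256 -0.004]
4 6.842 [-0.092 -0.334 -0.004]
5 6.988 [-0.143 -0.404 -0.004]
6 7.132 [-0.204 -0.466 -0.004]
7 7.275 [-0.272 -0.518 -0.004]
8 7.417 [-0.347 -0.559 -0.004]
9 7.558 [-0.425 -0.589 -0.004]
10 7.697 [-0.507 -0.608 -0.004]
```

```bash
sed -i 's/plan(x,t0,.123)/plan(x,t0,.123,lead=.02)/' track.py; python3 track.py scene s10; python3 -c "
import cv2;a=cv2.imread('pics/s10.png')[110:230,220:350];cv2.imwrite('pics/s10z.png',cv2.resize(a,None,fx=5,fy=5,interpolation=cv2.INTER_CUBIC))"
```

```text
fit [0.371 1.614 0.057] res [-0.003  0.     0.     0.003 -0.001  0.003 -0.    -0.001]
now 17.25 [0.6482 0.1413 0.1788] [-3.1373e+00  6.6000e-03  3.0000e-04] w 1.221 phi 6.29 F [-0.3  0.9 -1.6] 0.284
err now mm [-0.1  1. ] lens z 0.1224895932931414
1 6.466 [-0.011 -0.112 -0.003]
2 6.617 [-0.034 -0.199 -0.003]
3 6.766 [-0.069 -0.281 -0.003]
4 6.914 [-0.116 -0.356 -0.003]
5 7.061 [-0.173 -0.423 -0.003]
6 7.206 [-0.238 -0.481 -0.003]
7 7.35 [-0.311 -0.528 -0.003]
8 7.493 [-0.389 -0.564 -0.003]
9 7.635 [-0.47  -0.588 -0.003]
10 7.775 [-0.553 -0.601 -0.003]
```

View pics/s10z.png

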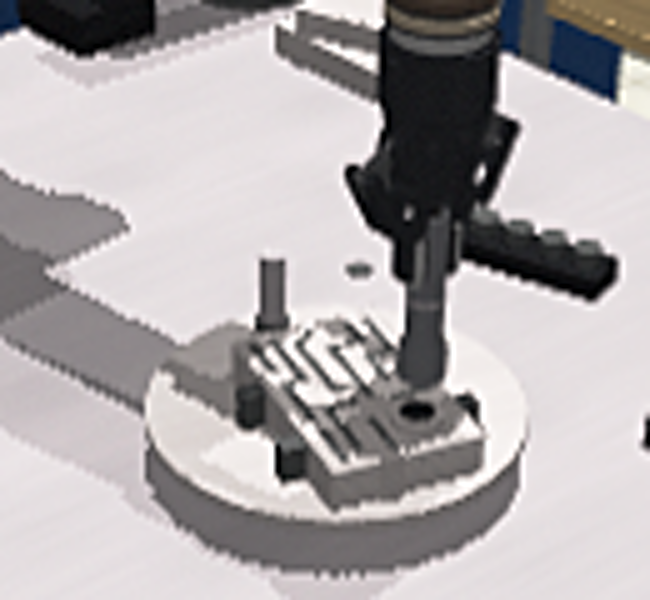

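>>> send_rows --deltas '[{"travel":[-0.011,-0.112,-0.003],"delta_rot":[0,0,0]},{"travel":[-0.034,-0.199,-0.003],"delta_rot":[0,0,0]},{"travel":[-0.069,-0.281,-0.003],"delta_rot":[0,0,0]},{"travel":[-0.116,-0.356,-0.003],"delta_rot":[0,0,0]},{"travel":[-0.173,-0.423,-0.003],"delta_rot":[0,0,0]},{"travel":[-0.238,-0.481,-0.003],"delta_rot":[0,0,0]},{"travel":[-0.311,-0.528,-0.003],"delta_rot":[0,0,0]},{"travel":[-0.389,-0.564,-0.003],"delta_rot":[0,0,0]},{"travel":[-0.47,-0.588,-0.003],"delta_rot":[0,0,0]},{"travel":[-0.553,-0.601,-0.003],"delta_rot":[0,0,0]}]' --gripper -1

```text
time: 18.5
tool_pos: [0.5643, 0.2315, 0.1802]
ee_rot: [-3.137, 0.007, 0.0]
contact_force: [0.2, -1.5, -1.3]
grip_width: 0.277
```

```bash
python3 track.py scene s11
```

```text
fit [0.371 1.614 0.057] res [ 0.     0.     0.003 -0.001  0.003 -0.    -0.001 -0.   ]
now 18.55 [0.5624 0.2316 0.18  ] [-3.1375e+00  9.3000e-03  6.0000e-04] w 1.117 phi 7.809 F [-2.7 -0.2 -1.9] 0.283
err now mm [-0.3 -0.1] lens z 0.12367943315813688
1 7.97 [-0.099  0.004  0.005]
2 8.108 [-0.18   0.019  0.005]
3 8.244 [-0.257  0.045  0.005]
4 8.38 [-0.33   0.081  0.005]
5 8.514 [-0.397  0.126  0.005]
6 8.647 [-0.456  0.179  0.005]
7 8.779 [-0.508  0.239  0.005]
8 8.909 [-0.551  0.304  0.005]
9 9.039 [-0.585  0.374  0.005]
10 9.167 [-0.609  0.447  0.005]
```

>>> send_rows --deltas '[{"travel":[-0.099,0.004,0.005],"delta_rot":[0,0,0]},{"travel":[-0.18,0.019,0.005],"delta_rot":[0,0,0]},{"travel":[-0.257,0.045,0.005],"delta_rot":[0,0,0]},{"travel":[-0.33,0.081,0.005],"delta_rot":[0,0,0]},{"travel":[-0.397,0.126,0.005],"delta_rot":[0,0,0]},{"travel":[-0.456,0.179,0.005],"delta_rot":[0,0,0]},{"travel":[-0.508,0.239,0.005],"delta_rot":[0,0,0]},{"travel":[-0.551,0.304,0.005],"delta_rot":[0,0,0]},{"travel":[-0.585,0.374,0.005],"delta_rot":[0,0,0]},{"travel":[-0.609,0.447,0.005],"delta_rot":[0,0,0]}]' --gripper -1

```text
time: 19.8
tool_pos: [0.4709, 0.1638, 0.1798]
ee_rot: [-3.138, 0.009, 0.001]
contact_force: [0.6, 0.7, -1.5]
grip_width: 0.285
```

```bash
python3 track.py scene s12
```

```text
fit [0.371 1.613 0.057] res [ 0.     0.003 -0.001  0.003 -0.    -0.001  0.001 -0.001]
now 19.85 [0.4703 0.1625 0.1796] [-3.139e+00  1.020e-02  3.000e-04] w 1.022 phi 9.2 F [-0.8 -0.8 -1.4] 0.283
err now mm [ 0.1 -0.9] lens z 0.12334961153555309
1 9.347 [-0.013  0.093  0.002]
2 9.473 [-0.014  0.169  0.002]
3 9.598 [-0.006  0.243  0.002]
4 9.722 [0.011 0.315 0.002]
5 9.844 [0.037 0.384 0.002]
6 9.966 [0.071 0.449 0.002]
7 10.086 [0.112 0.508 0.002]
8 10.206 [0.159 0.562 0.002]
9 10.324 [0.212 0.609 0.002]
10 10.441 [0.269 0.65  0.002]
```

>>> send_rows --deltas '[{"travel":[-0.013,0.093,0.002],"delta_rot":[0,0,0]},{"travel":[-0.014,0.169,0.002],"delta_rot":[0,0,0]},{"travel":[-0.006,0.243,0.002],"delta_rot":[0,0,0]},{"travel":[0.011,0.315,0.002],"delta_rot":[0,0,0]},{"travel":[0.037,0.384,0.002],"delta_rot":[0,0,0]},{"travel":[0.071,0.449,0.002],"delta_rot":[0,0,0]},{"travel":[0.112,0.508,0.002],"delta_rot":[0,0,0]},{"travel":[0.159,0.562,0.002],"delta_rot":[0,0,0]},{"travel":[0.212,0.609,0.002],"delta_rot":[0,0,0]},{"travel":[0.269,0.65,0.002],"delta_rot":[0,0,0]}]' --gripper -1

```text
time: 21.1
tool_pos: [0.5113, 0.0646, 0.1787]
ee_rot: [-3.139, 0.01, 0.0]
contact_force: [-0.4, -0.3, -2.0]
grip_width: 0.279
```

```bash
python3 track.py scene s13
```

```text
fit [0.371 1.613 0.057] res [ 0.003 -0.001  0.003 -0.    -0.001  0.001 -0.001  0.   ]
now 21.15 [0.5127 0.0639 0.1789] [-3.1397e+00  8.3000e-03 -1.0000e-04] w 0.932 phi 10.468 F [ 1.7 -0.7 -1. ] 0.285
err now mm [ 0.1 -0.1] lens z 0.12255968974221833
1 10.603 [ 0.073  0.037 -0.003]
2 10.718 [ 0.138  0.059 -0.003]
3 10.832 [ 0.205  0.074 -0.003]
4 10.944 [ 0.272  0.081 -0.003]
5 11.056 [ 0.339  0.081 -0.003]
6 11.167 [ 0.405  0.073 -0.003]
7 11.277 [ 0.469  0.059 -0.003]
8 11.385 [ 0.531  0.037 -0.003]
9 11.493 [ 0.589  0.009 -0.003]
10 11.6 [ 0.644 -0.024 -0.003]
```

>>> send_rows --deltas '[{"travel":[0.073,0.037,-0.003],"delta_rot":[0,0,0]},{"travel":[0.138,0.059,-0.003],"delta_rot":[0,0,0]},{"travel":[0.205,0.074,-0.003],"delta_rot":[0,0,0]},{"travel":[0.272,0.081,-0.003],"delta_rot":[0,0,0]},{"travel":[0.339,0.081,-0.003],"delta_rot":[0,0,0]},{"travel":[0.405,0.073,-0.003],"delta_rot":[0,0,0]},{"travel":[0.469,0.059,-0.003],"delta_rot":[0,0,0]},{"travel":[0.531,0.037,-0.003],"delta_rot":[0,0,0]},{"travel":[0.589,0.009,-0.003],"delta_rot":[0,0,0]},{"travel":[0.644,-0.024,-0.003],"delta_rot":[0,0,0]}]' --gripper -1

```text
time: 22.4
tool_pos: [0.6098, 0.0679, 0.1785]
ee_rot: [-3.14, 0.008, 0.0]
contact_force: [-0.0, -0.4, -1.4]
grip_width: 0.278
```

```bash
python3 track.py scene s14;  python3 -c "
import cv2;a=cv2.imread('pics/s14.png')[110:230,220:350];cv2.imwrite('pics/s14z.png',cv2.resize(a,None,fx=5,fy=5,interpolation=cv2.INTER_CUBIC))"
```

```text
fit [0.371 1.614 0.057] res [-0.001  0.003  0.    -0.001  0.001 -0.001 -0.001  0.001]
now 22.45 [0.611  0.0686 0.1787] [-3.1389e+00  6.4000e-03  2.0000e-04] w 0.849 phi 11.624 F [ 1.  -0.1 -1.5] 0.281
err now mm [-0.   0.2] lens z 0.12236467725982449
1 11.746 [ 0.057 -0.048 -0.004]
2 11.851 [ 0.1   -0.093 -0.004]
3 11.954 [ 0.138 -0.142 -0.004]
4 12.057 [ 0.171 -0.194 -0.004]
5 12.159 [ 0.198 -0.249 -0.004]
6 12.259 [ 0.219 -0.306 -0.004]
7 12.359 [ 0.235 -0.363 -0.004]
8 12.458 [ 0.244 -0.422 -0.004]
9 12.556 [ 0.247 -0.481 -0.004]
10 12.653 [ 0.245 -0.539 -0.004]
```

View pics/s14z.png

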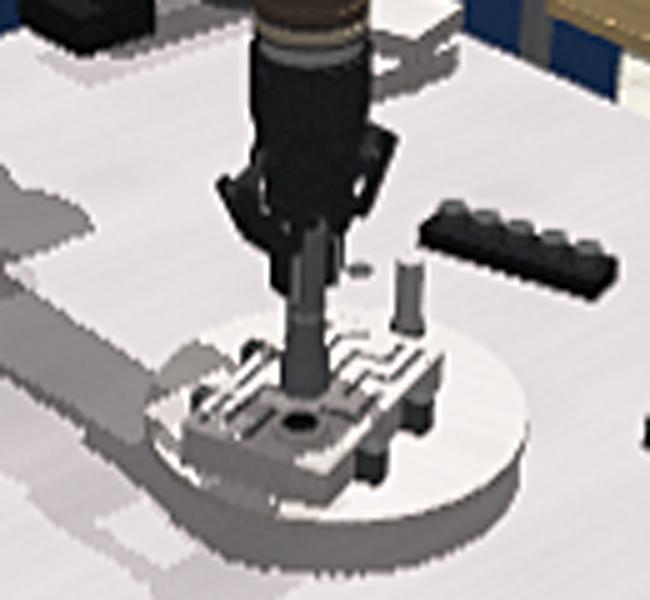

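The torch sits directly over the port: lens edge near (303,393), bore at (300,420) in the zoom. I'll follow for one more call as margin.

>>> send_rows --deltas '[{"travel":[0.057,-0.048,-0.004],"delta_rot":[0,0,0]},{"travel":[0.1,-0.093,-0.004],"delta_rot":[0,0,0]},{"travel":[0.138,-0.142,-0.004],"delta_rot":[0,0,0]},{"travel":[0.171,-0.194,-0.004],"delta_rot":[0,0,0]},{"travel":[0.198,-0.249,-0.004],"delta_rot":[0,0,0]},{"travel":[0.219,-0.306,-0.004],"delta_rot":[0,0,0]},{"travel":[0.235,-0.363,-0.004],"delta_rot":[0,0,0]},{"travel":[0.244,-0.422,-0.004],"delta_rot":[0,0,0]},{"travel":[0.247,-0.481,-0.004],"delta_rot":[0,0,0]},{"travel":[0.245,-0.539,-0.004],"delta_rot":[0,0,0]}]' --gripper -1

```text
time: 23.7
tool_pos: [0.6477, 0.1501, 0.1792]
ee_rot: [-3.139, 0.007, 0.0]
contact_force: [0.1, -0.2, -1.6]
grip_width: 0.281
```

```bash
python3 track.py scene s15 | head -3
```

```text
fit [0.371 1.614 0.057] res [ 0.004  0.001  0.     0.001 -0.002 -0.002 -0.001  0.002]
now 23.75 [0.6475 0.1513 0.1793] [-3.1378e+00  6.5000e-03  8.0000e-04] w 0.771 phi 12.673 F [-0.1  1.3 -1.1] 0.284
err now mm [ 0.  -0.1] lens z 0.12297504143167166
```

>>> send_rows --deltas '[{"travel":[-0.01,0.01,-0.08],"delta_rot":[0,0,0]},{"travel":[-0.03,0.05,-0.14],"delta_rot":[0,0,0]},{"travel":[-0.07,0.13,-0.16],"delta_rot":[0,0,0]},{"travel":[-0.11,0.24,-0.16],"delta_rot":[0,0,0]},{"travel":[-0.15,0.36,-0.16],"delta_rot":[0,0,0]},{"travel":[-0.19,0.48,-0.16],"delta_rot":[0,0,0]},{"travel":[-0.23,0.61,-0.16],"delta_rot":[0,0,0]},{"travel":[-0.27,0.74,-0.16],"delta_rot":[0,0,0]},{"travel":[-0.31,0.87,-0.16],"delta_rot":[0,0,0]},{"travel":[-0.35,1.0,-0.16],"delta_rot":[0,0,0]}]' --gripper -1

```text
time: 25.0
tool_pos: [0.5949, -0.0002, 0.2031]
ee_rot: [-3.138, 0.006, 0.001]
contact_force: [-0.4, 0.4, -1.0]
grip_width: 0.28
```

>>> send_rows --deltas '[{"travel":[-0.03,0.1,0],"delta_rot":[0,0,0]},{"travel":[-0.06,0.2,0],"delta_rot":[0,0,0]},{"travel":[-0.09,0.3,0],"delta_rot":[0,0,0]},{"travel":[-0.12,0.4,0],"delta_rot":[0,0,0]},{"travel":[-0.15,0.5,0],"delta_rot":[0,0,0]},{"travel":[-0.18,0.6,0],"delta_rot":[0,0,0]},{"travel":[-0.21,0.7,0],"delta_rot":[0,0,0]},{"travel":[-0.24,0.8,0],"delta_rot":[0,0,0]},{"travel":[-0.27,0.9,0],"delta_rot":[0,0,0]},{"travel":[-0.3,1.0,0],"delta_rot":[0,0,0]}]' --gripper -1

```text
time: 26.25
tool_pos: [0.5497, -0.1512, 0.2028]
ee_rot: [-3.138, 0.006, 0.001]
contact_force: [0.5, 0.0, -2.9]
grip_width: 0.281
```

>>> send_rows --deltas '[{"travel":[0.0,0.12,0],"delta_rot":[0,0,0]},{"travel":[0.0,0.24,0],"delta_rot":[0,0,0]},{"travel":[0.0,0.36,0],"delta_rot":[0,0,0]},{"travel":[0.0,0.48,0],"delta_rot":[0,0,0]},{"travel":[0.0,0.6,0],"delta_rot":[0,0,0]},{"travel":[0.01,0.71,0],"delta_rot":[0,0,0]},{"travel":[0.01,0.81,0],"delta_rot":[0,0,0]},{"travel":[0.01,0.89,0],"delta_rot":[0,0,0]},{"travel":[0.01,0.96,0],"delta_rot":[0,0,0]},{"travel":[0.01,1.0,0],"delta_rot":[0,0,0]}]' --gripper -1

```text
time: 27.5
tool_pos: [0.5513, -0.3018, 0.2022]
ee_rot: [-3.138, 0.006, 0.001]
contact_force: [0.1, 0.1, -1.5]
grip_width: 0.283
```

```bash
python3 - <<'E'
from h import *
o=get_obs(); print(o['time'],np.round(o['tool_pos'],4),np.round(o['ee_rot'],4))
p=o['tool_pos']; q=np.array([.5509,-.3341])-p[:2]; print(q[0]/.15,-q[1]/.15,(p[2]-.0643)/.15)
E
```

```text
27.5 [ 0.5513 -0.3018  0.2022] [-3.1377e+00  6.4000e-03  5.0000e-04]
-0.002811303276513133 0.21524843150833325 0.9191624000171694
```

>>> send_rows --deltas '[{"travel":[0,0.07,0.0],"delta_rot":[0,0.001,0]},{"travel":[0,0.14,0.02],"delta_rot":[0,0.001,0]},{"travel":[0,0.19,0.06],"delta_rot":[0,0.001,0]},{"travel":[-0.003,0.212,0.13],"delta_rot":[0,0.001,0]},{"travel":[-0.003,0.215,0.22],"delta_rot":[0,0.001,0]},{"travel":[-0.003,0.215,0.31],"delta_rot":[0,0.001,0]},{"travel":[-0.003,0.215,0.39],"delta_rot":[0,0.001,0]},{"travel":[-0.003,0.215,0.45],"delta_rot":[0,0.001,0]},{"travel":[-0.003,0.215,0.49],"delta_rot":[0,0.001,0]},{"travel":[-0.003,0.215,0.5],"delta_rot":[0,0.001,0]}]' --gripper -1

```text
time: 28.75
tool_pos: [0.5503, -0.3336, 0.1266]
ee_rot: [-3.137, 0.001, 0.001]
contact_force: [-0.0, 0.7, -1.1]
grip_width: 0.284
```

```bash
python3 - <<'E'
from h import *
o=get_obs(); p=o['tool_pos'];print(o['time'],np.round(p,4),np.round(o['ee_rot'],4),np.round(o['contact_force'],2))
q=np.array([.5509,-.3341])-p[:2]; print(q[0]/.15,-q[1]/.15,(p[2]-.0643)/.15)
d=snap('scene','s20')
print('exp tail',(proj(d,[[*p[:2],p[2]+.0687]])[0]-[110,160])*5,'lens',(proj(d,[[*p[:2],p[2]-.0563]])[0]-[110,160])*5,'holder rim',(proj(d,[[.551,-.334,.045]])[0]-[110,160])*5)
cv2.imwrite('pics/g20.png',cv2.resize(d['pixels'][160:260,110:210,::-1],None,fx=5,fy=5,interpolation=cv2.INTER_CUBIC))
E
```

```text
28.75 [ 0.5503 -0.3336  0.1266] [-3.1374e+00  5.0000e-04  5.0000e-04] [-0.01  0.74 -1.11]
0.003915442322267223 0.0033189873986642455 0.41553034615603707
exp tail [254.84900257 227.50176492] lens [286.45647137 392.05737223] holder rim [292.39507702 423.97903451]
```

View pics/g20.png

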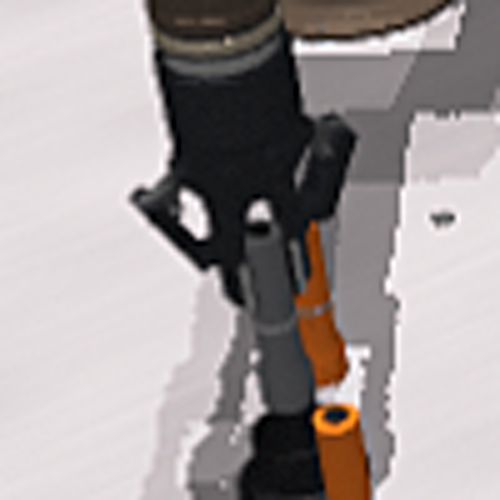

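>>> send_rows --deltas '[{"travel":[0.004,0.003,0.05],"delta_rot":[0,0,0]},{"travel":[0.004,0.003,0.11],"delta_rot":[0,0,0]},{"travel":[0.004,0.003,0.17],"delta_rot":[0,0,0]},{"travel":[0.004,0.003,0.23],"delta_rot":[0,0,0]},{"travel":[0.004,0.003,0.28],"delta_rot":[0,0,0]},{"travel":[0.004,0.003,0.32],"delta_rot":[0,0,0]},{"travel":[0.004,0.003,0.35],"delta_rot":[0,0,0]},{"travel":[0.004,0.003,0.37],"delta_rot":[0,0,0]},{"travel":[0.004,0.003,0.39],"delta_rot":[0,0,0]},{"travel":[0.004,0.003,0.4],"delta_rot":[0,0,0]}]' --gripper -1

```text
time: 30.05
tool_pos: [0.5511, -0.334, 0.0668]
ee_rot: [-3.138, 0.0, 0.001]
contact_force: [-0.7, -0.5, -1.2]
grip_width: 0.284
```

```bash
python3 - <<'E'
from h import *
o=get_obs(); p=o['tool_pos'];print(o['time'],np.round(p,4),np.round(o['ee_rot'],4),np.round(o['contact_force'],2),(p[2]-.0643)/.15)
E
```

```text
30.05 [ 0.5511 -0.334   0.0668] [-3.1377e+00  1.0000e-04  5.0000e-04] [-0.74 -0.45 -1.24] 0.016590691613200446
```

Lowering the last 2.5 mm slowly.

>>> send_rows --deltas '[{"travel":[0,0,0.003],"delta_rot":[0,0,0]},{"travel":[0,0,0.006],"delta_rot":[0,0,0]},{"travel":[0,0,0.009],"delta_rot":[0,0,0]},{"travel":[0,0,0.012],"delta_rot":[0,0,0]},{"travel":[0,0,0.014],"delta_rot":[0,0,0]},{"travel":[0,0,0.016],"delta_rot":[0,0,0]},{"travel":[0,0,0.018],"delta_rot":[0,0,0]},{"travel":[0,0,0.018],"delta_rot":[0,0,0]},{"travel":[0,0,0.018],"delta_rot":[0,0,0]},{"travel":[0,0,0.018],"delta_rot":[0,0,0]}]' --gripper -1

```text
time: 31.3
tool_pos: [0.5512, -0.334, 0.0643]
ee_rot: [-3.138, -0.0, 0.0]
contact_force: [-1.1, 0.6, 0.8]
grip_width: 0.281
```

The vertical force went from −1.2 N (torch weight) to +0.8 N, so the torch is seated. Releasing.

>>> send_rows --deltas '[{"travel":[0,0,0],"delta_rot":[0,0,0]},{"travel":[0,0,0],"delta_rot":[0,0,0]},{"travel":[0,0,0],"delta_rot":[0,0,0]},{"travel":[0,0,0],"delta_rot":[0,0,0]},{"travel":[0,0,0],"delta_rot":[0,0,0]},{"travel":[0,0,0],"delta_rot":[0,0,0]},{"travel":[0,0,0],"delta_rot":[0,0,0]},{"travel":[0,0,0],"delta_rot":[0,0,0]},{"travel":[0,0,0],"delta_rot":[0,0,0]},{"travel":[0,0,0],"delta_rot":[0,0,0]}]' --gripper 1

```text
time: 32.55
tool_pos: [0.5511, -0.3339, 0.0643]
ee_rot: [-3.138, -0.0, 0.001]
contact_force: [0.5, 0.8, 0.2]
grip_width: 0.997
```

>>> send_rows --deltas '[{"travel":[0,0,-0.03],"delta_rot":[0,0,0]},{"travel":[0,0,-0.1],"delta_rot":[0,0,0]},{"travel":[0,0,-0.2],"delta_rot":[0,0,0]},{"travel":[0,0,-0.3],"delta_rot":[0,0,0]},{"travel":[0,0,-0.4],"delta_rot":[0,0,0]},{"travel":[0,0,-0.5],"delta_rot":[0,0,0]},{"travel":[0,0,-0.6],"delta_rot":[0,0,0]},{"travel":[0,0,-0.7],"delta_rot":[0,0,0]},{"travel":[0,0,-0.78],"delta_rot":[0,0,0]},{"travel":[0,0,-0.8],"delta_rot":[0,0,0]}]' --gripper 1

```text
time: 33.8
tool_pos: [0.5517, -0.3348, 0.1857]
ee_rot: [-3.139, -0.002, 0.001]
contact_force: [0.1, -1.0, -0.3]
grip_width: 0.998
```

```bash
python3 - <<'E'
from h import *
o=get_obs(); p=o['tool_pos'];print(o['time'],np.round(p,4),np.round(o['contact_force'],2),o['grip_width'])
d=snap('scene','s21'); print('exp tail',(proj(d,[[.551,-.334,.133]])[0]-[110,160])*5)
cv2.imwrite('pics/g21.png',cv2.resize(d['pixels'][160:260,110:210,::-1],None,fx=5,fy=5,interpolation=cv2.INTER_CUBIC))
E
```

```text
33.8 [ 0.5517 -0.3348  0.1857] [ 0.08 -0.99 -0.27] 0.9976237461039525
exp tail [270.96492068 312.79511924]
```

View pics/g21.png

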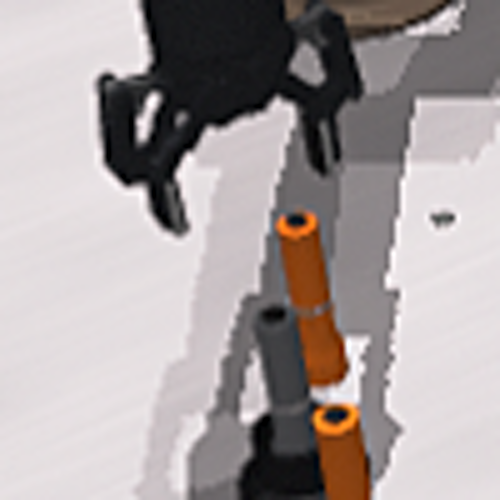

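View pics/s21.png

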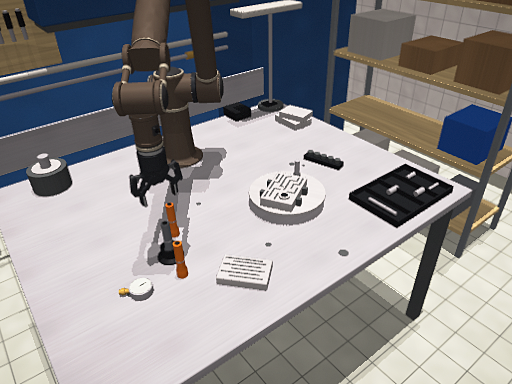

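The torch is standing upright in the holder, with its tail at (274,315) in the zoom where (271,313) was expected. The gripper is clear and the other parts look undisturbed.

```bash
python3 -c "
from workcell import hand_in,get_obs
print(hand_in(), get_obs()['time'])"
```

```text
the job is handed in; nothing more can be done
the job is handed in; nothing more can be done
```

I took the torch out, spun the turntable with it, followed the port, put the torch back upright in its holder, and handed the job in at about 34 s. No verdict was reported.

- **Push:** I pushed the post anticlockwise with the held torch. The turntable left at about 1.6 rad/s, roughly a turn in 4 s. Wrist force readings stayed within a few newtons at each reading.
- **Following:** I held the lens 30 mm above the port from about 16.1 s to 23.7 s, while the turntable slowed from 1.3 to 0.77 rad/s. That is a turn in about 8 s at the end. The readings between moves, checked against camera fits of the port, were within about 4 mm. An 8–10 mm lag appeared twice, at about 14.6 s and 15.95 s, before the steady stretch.
- **Return:** The force change showed the torch seated before I opened the gripper. The last picture shows it upright, gripper clear and the other parts where they were.

**Disagreement:** the TCP height reading put the fingertips about 37 mm lower than the depth images did. I set all heights from the images and from the torch's known seated height; the heights in the follow pictures agreed with that.

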